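# Switch off the insulation tester and shut its cover

### The arm

A 6-joint arm with a two-finger parallel gripper is mounted at the origin on the work surface. World frame = base frame: x ahead of the robot, y to its left, z up, the work surface at z = 0. Lengths are in m, angles in rad, forces in N, time in s.
With the tool pointing down it reaches from about 0.35 to 0.775 m from the base axis. Payload 7.3 kg.
Tool frame: the origin (TCP) lies at the centre of the arm's flange, where the gripper is bolted on; the fingertips stand 178 mm ahead of it and the grasp point (between the pads) lies 159 mm ahead of it; z points along the fingers, y is the line along which they close (so a half turn about z gives the same grasp; the last joint's range is limited). The gripper opens to 92 mm and grips with 3 to 60 N. Pads are 19 mm wide; open, the fingers measure 130 mm over their backs; the gripper's body (75 mm by 190 mm) begins 47 mm behind the grasp point.
Start: joints at [-1.481, 0.342, 1.524, -0, 1.275, -0.146], TCP at [0.123, -0.51, 0.405] pointing down, gripper open.
Joint ranges: [-2.53, 2.53], [-0.77, 2.02], [0.04, 2.7], [-1, 4.14], [0.28, 2.66], [-3.11, 3.11]. Speed limits (rad/s): [2.57, 2.57, 3.14, 3.14, 3.14, 3.14].

### API

Orientations are given as [roll, pitch, yaw] about the fixed x, y, z axes, in that order (R = Rz(yaw) Ry(pitch) Rx(roll)).
In Python, from cell import telemetry, vision, ticket gives the robot as it stands.
- The arm moves only by the shell command python3 -m crank 'ROWS' [FORCE]. ROWS is JSON, a list of rows, each a list of 5 numbers: the gripper command: -1 is shut, 1 is fully open, values between are in proportion, then the shift along the tool's x, y, z in mm, then the turn about the tool's z in rad. In form: [[fingers, dx, dy, dz, roll], ...]. A call has 1 to 12 rows; each row is the pose to reach, as a shift and turn from the pose commanded when the call began, along the tool's axes at that moment; what a row does not reach only later rows make up. A row lasts 1/12 s, in which the tool goes at most 41.7 mm and 7.16 degrees, less where a joint would pass 70% of its speed; a pose out of reach is approached as far as the arm can. A call with a gripper value outside its range is refused whole. The fingers move at their own pace and stop on an object; FORCE is the grip in N (left out, the last holds). Time passes only in rows, so rows that repeat a pose let the fingers close. It gives the time, the measured TCP pose, the force, the opening and the grip force at its end, in the units of the state.
- telemetry.observe(): the state, without advancing time (a new reading comes with each control period).
- vision.read_camera(name): name is "scene" or "side" or "wrist"; returns (picture, depth): 420x560x3 uint8, red, green, blue; 420x560 float32, m along the optical axis (not along the pixel's ray), 0 where there is no reading.
- vision.get_calibration(name): a dict with "camera_matrix" (3x3 intrinsics, pixels), "rvec" (rotation vector, rad) and "tvec" (3), from world to camera coordinates, as OpenCV has them. Camera axes: x right, y down, z forward; pixel columns grow to the right and rows downward; lengths in m; the calibration is good to about 2 mm. A picture is of the moment at which its call begins: read the wrist's pose just before it. get_calibration takes no time and is no camera call; for the wrist camera it gives the pose at the moment of the call.
- ticket.hand_in(): hands the job in; it is judged then, once.
The state is a dict: "time": time; "qpos": joint angles; "qvel": joint speeds; "joint_efforts": joint torques, N m; "tool_pos": TCP position; "tool_rot": TCP orientation; "contact_force": force on the tool from outside, world axes, zero at the start; "torque": the same for the moment, N m; "opening": finger opening in m; "grip_force": force on a finger pad.
Only numpy, scipy, OpenCV 4.12 (cv2) and the standard library are available. Lean on these libraries where they do the work, as an engineer would, in place of code of your own. Each camera call takes 0.05 s, during which the arm holds its last target. There are 200 camera calls.

### The job

The lamp circuit has been tested: switch the insulation tester off by turning its pointer knob to the off mark, the open ring straight towards the display, and then shut its hinged cover fully over the face. Leave the tester standing where it is (within about 4 cm) and do not knock over the glass of screws.

Things in the scene. Friction and masses are not known exactly. Their poses are not given: they have to be found in the camera images.
- tester: Insulation tester: grey plastic case 160 (own x) x 170 mm (own y), dark flat face 62 mm above the sill, 1.3 kg, loose on rubber feet that hold against some 9 N. Origin: centre of underside. Own z up; own +x runs from knob to display to the cover's hinge edge (towards world +y, give or take 30 degrees). Low sockets along the -y edge, a small button in the front +y corner, all under 8 mm high
- selector_axis (a point): On the knob's vertical axis, 20 mm from the tester's origin towards own -x, at z = 76 mm (14 mm above the face). The knob: black disc 48 mm across, 6 mm high, carrying an upright pointer bar, top at z = 84 mm. Bar 10 mm wide from 20 mm behind the axis to 20 mm ahead of it, then a nose 7 mm wide ending 27 mm ahead; white line on top of the nose half. The nose is the pointer
- selector (a joint): Pointer angle (rad): 0 = nose at the off mark (own +x of the tester), growing anticlockwise seen from above. Clicks into seven stops 0.524 rad (30 degrees) apart, -1.571 to 1.571, and springs into the nearest when let go; clicking over takes about 0.035 N m (2 N at the nose). Starts in the stop at 0.524, 1.047 or 1.571
- off_mark (a point): The off mark on the face: a white open ring 9 mm across, 35 mm from the knob's axis straight towards the display (own +x of the tester). Other marks on the same circle, 30 degrees apart: one, two and three strokes on the anticlockwise side; a dot, a cross and a T on the clockwise side
- cover_hinge (a point): Middle of the cover's hinge line: at the tester's own x = +80 mm, height 62 mm; the hinge line runs along own y
- cover (a joint): Opening of the cover (rad): 0 = shut over the face, 1.57 = upright, 2.05 = leaning back on its stop, away from the knob, where it starts. Its hinge is slightly stiff: pushed forward past upright the cover stays where it is left down to about 1.2, and falls shut by itself from below 1.1
- cover_edge (a point): Middle of the cover's free edge, outer side. The cover is a shallow grey aluminium tray, 162 mm from hinge to free edge, 172 mm wide, 27 mm deep outside (3 mm walls), 190 g; a 44 mm wide thumb tab stands 9 mm out from the free edge. Open, its hollow side faces the knob, its outer side faces away
- tumbler_mid (a point): Glass tumbler a third full of silver screws, 72 mm across the rim, 95 mm high, standing on the sill near the tester's front side (own -x); the point is on its axis, half-way up

How it is judged:
By the outcome, as a careful person would: the job done as asked, in the order asked, and still so for the second after the job is handed in, with the robot touching nothing.
It also fails if it takes over 64 s, if anything falls off the work surface, if the arm or the gripper's body presses on something with over 40 N, if the wrist force passes 120 N, or if a joint passes its speed limit or range.

## Working session

There is one attempt and no reset: what is moved stays moved. The work goes in short steps, Python scripts to look and compute and a shell command to move; the robot and the scene stay as the last step left them, time stands still between calls to the robot, and variables do not carry over. Pictures are saved under pics/ and viewed, at most 10 in all, crops included, and the job is handed in when it is done.

```bash
mkdir -p pics; ls
python3 - <<'E'
from cell import telemetry, vision
import cv2, numpy as np
s=telemetry.observe(); print({k:np.round(v,3).tolist() for k,v in s.items()})
ims=[]
for n in ["scene","side"]:
    p,d=vision.read_camera(n); np.savez(f"pics/{n}.npz",p=p,d=d)
    cv2.imwrite(f"pics/{n}.png",p[:,:,::-1]); c=vision.get_calibration(n); print(n,np.round(c["camera_matrix"],1).tolist(),np.round(c["rvec"],3).tolist(),np.round(c["tvec"],3).tolist())
E
```

```text
pics
{'time': 0.0, 'qpos': [-1.481, 0.343, 1.525, -0.0, 1.275, -0.146], 'qvel': [-0.001, -0.0, 0.0, -0.0, -0.0, 0.001], 'joint_efforts': [0.002, -43.124, -24.422, 0.072, 0.056, -0.0], 'tool_pos': [0.123, -0.51, 0.404], 'tool_rot': [-3.14, -0.0, 0.236], 'contact_force': [-0.643, 0.882, -0.04], 'torque': [0.035, -0.048, -0.006], 'grip_force': 0.0, 'opening': 0.092}
scene [[388.1, 0.0, 274.4], [0.0, 388.1, 205.5], [0.0, 0.0, 1.0]] [1.907, 1.31, -0.665] [-0.15, -0.237, 1.09]
side [[402.6, 0.0, 275.6], [0.0, 402.6, 211.9], [0.0, 0.0, 1.0]] [2.172, -0.77, 0.359] [-0.453, 0.264, 0.462]
```

View pics/scene.png

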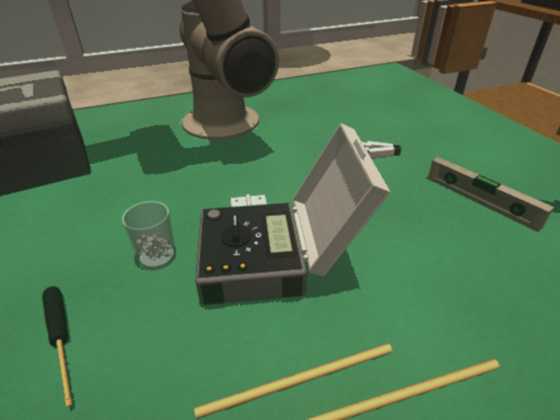

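View pics/side.png

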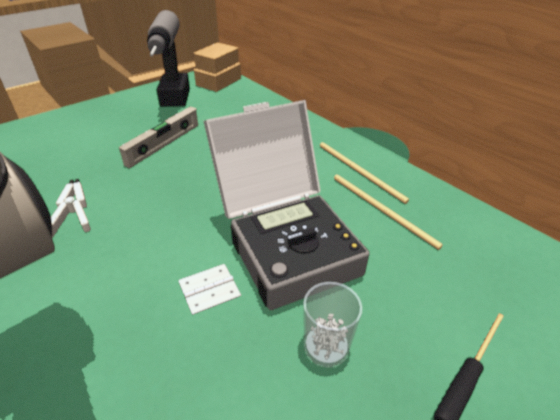

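The scene view shows the tester centred near (250,245), knob near (236,236), the cover open to the right (hinge near (300,235)) and the tumbler at (150,235). The side view shows the knob near (300,238), the display at (285,216) and the tumbler at (330,325).

```bash
cat > h.py <<'E'
import numpy as np, cv2
from cell import vision
def cloud(n,d,c=None):
    c=c or vision.get_calibration(n); K=np.array(c["camera_matrix"]); R=cv2.Rodrigues(np.array(c["rvec"],float))[0]; t=np.array(c["tvec"],float).ravel()
    v,u=np.mgrid[:d.shape[0],:d.shape[1]]
    P=np.stack([(u-K[0,2])/K[0,0]*d,(v-K[1,2])/K[1,1]*d,d],-1)
    return (P-t)@R
def px(n,P,c=None):
    c=c or vision.get_calibration(n)
    return cv2.projectPoints(np.array(P,float).reshape(-1,3),np.array(c["rvec"],float),np.array(c["tvec"],float),np.array(c["camera_matrix"]),None)[0][:,0]
def onplane(n,uv,z,c=None):
    c=c or vision.get_calibration(n); K=np.array(c["camera_matrix"]); R=cv2.Rodrigues(np.array(c["rvec"],float))[0]; t=np.array(c["tvec"],float).ravel()
    uv=np.atleast_2d(np.array(uv,float)); r=np.c_[(uv-K[:2,2])/[K[0,0],K[1,1]],np.ones(len(uv))]@R; o=-R.T@t
    return o+r*((z-o[2])/r[:,2])[:,None]
E
python3 - <<'E'
from h import *
crops=[]
for n,ctr in (("scene",(250,240)),("side",(298,245))):
    f=np.load(f"pics/{n}.npz"); P=cloud(n,f["d"]); ok=f["d"]>0
    C=P[ctr[1],ctr[0]]; print(n,"ctr",C.round(3))
    m=ok&(abs(P[...,2]-.062)<.006)&(np.linalg.norm(P[...,:2]-C[:2],axis=-1)<.16)
    k,lab=cv2.connectedComponents(m.astype(np.uint8)); l=np.bincount(lab[m]).argmax()
    Q=P[lab==l]; print(len(Q),Q.mean(0).round(4),cv2.minAreaRect((Q[:,:2]*1000).astype(np.float32)))
    h=ok&(P[...,2]>.1)&(np.linalg.norm(P[...,:2]-C[:2],axis=-1)<.28); H=P[h]; print("high",len(H),H.min(0).round(3),H.max(0).round(3))
    x,y=ctr; crops.append(cv2.resize(f["p"][y-50:y+50,x-66:x+66,::-1],(528,400)[::1],interpolation=cv2.INTER_CUBIC)[:300*2])
cv2.imwrite("pics/crop.png",cv2.resize(np.hstack(crops),(800,303)))
f=np.load("pics/scene.npz");P=cloud("scene",f["d"])
# tumbler: base ring / rim
print("rim scene",onplane("scene",[[125,218],[172,218],[148,207],[148,231]],.095).round(3).tolist())
print("rim side",onplane("side",[[304,302],[360,302],[332,286],[332,322]],.095).round(3).tolist())
E
```

```text
scene ctr [ 0.565 -0.091  0.063]
8187 [ 0.5736 -0.0807  0.0631] ((560.9570922851562, -76.23973083496094), (191.81517028808594, 173.0543212890625), 75.64107513427734)
high 5553 [ 0.496 -0.015  0.1  ] [0.683 0.101 0.213]
side ctr [ 0.535 -0.113  0.069]
8309 [ 0.5498 -0.0845  0.063 ] ((558.0631103515625, -73.96336364746094), (193.91831970214844, 174.42626953125), 75.30603790283203)
high 6700 [ 0.497 -0.015  0.1  ] [0.68  0.104 0.213]
rim scene [[0.479, -0.266, 0.095], [0.507, -0.198, 0.095], [0.464, -0.229, 0.095], [0.524, -0.236, 0.095]]
rim side [[0.457, -0.211, 0.095], [0.511, -0.254, 0.095], [0.502, -0.215, 0.095], [0.464, -0.253, 0.095]]
```

View pics/crop.png

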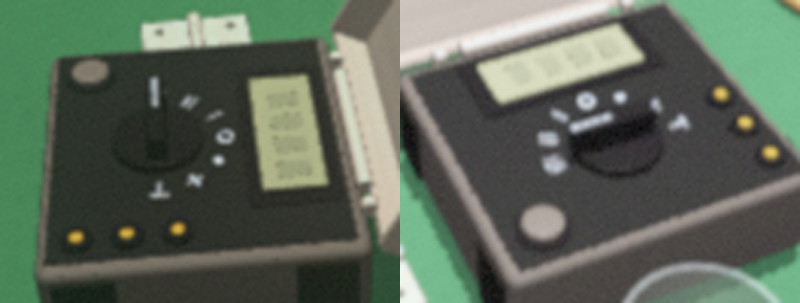

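The crops show the nose at the three-stroke side (1.571), with the ring at scene crop (225,137) and side crop (586,100), which is own +x. Next I check the fitted pose against the marks and work out the first move.

```bash
cat >> h.py <<'E'
from cell import telemetry
from scipy.spatial.transform import Rotation
def shift(target,yaw=None):
    s=telemetry.observe(); R=Rotation.from_euler("xyz",s["tool_rot"])
    d=R.inv().apply(np.array(target)-s["tool_pos"])*1000
    print("pos",np.round(s["tool_pos"],4),"rot",np.round(s["tool_rot"],3),"F",np.round(s["contact_force"],1),"t",s["time"])
    print("shift",d.round(1), "roll",None if yaw is None else round(s["tool_rot"][2]-yaw,3))
E
python3 - <<'E'
from h import *
from scipy.optimize import least_squares
obs={"scene":[(0,258.3,235.2),(-90,236.1,252.7),(-30,256,242.8),(-60,248.4,249.4)],"side":[(0,293.4,228),(-90,324.4,235.6),(30,284.8,233),(60,280.5,240.5),(-30,304.6,227)]}
def marks(p,a):
    t=p[2]+np.radians(a); k=p[:2]-.02*np.array([np.cos(p[2]),np.sin(p[2])]); return [k[0]+.035*np.cos(t),k[1]+.035*np.sin(t),.062]
cs={n:vision.get_calibration(n) for n in obs}
def res(p,w=None): return np.concatenate([px(n,[marks(p,a) for a,_,_ in o],cs[n]).ravel()-np.array(o)[:,1:].ravel() for n,o in obs.items()])
p0=[.5554,-.091,1.318]; print(res(p0).round(1))
r=least_squares(res,p0,x_scale=[.01,.01,.1]); print(r.x,res(r.x).round(1))
p=r.x; u=np.array([np.cos(p[2]),np.sin(p[2])]); k=p[:2]-.02*u; print("knob",k)
shift([k[0],k[1],.30],p[2]+1.571)
E
```

```text
[-0.5  0.5  0.2  0.4 -0.4  0.7 -0.6  0.6  0.4  0.7 -0.7  0.6  0.4  0.6
  0.9  0.7  0.2  0.4]
[ 0.55538206 -0.08996161  1.30368803] [ 0.1  0.4  0.5  0.1  0.1  0.6 -0.3  0.4  0.1  0.3 -1.2  0.5  0.   0.2
  0.3  0.2 -0.1  0.2]
knob [ 0.55010319 -0.10925238]
pos [ 0.1227 -0.5104  0.4041] rot [-3.14  -0.     0.236] F [-0.6  0.   0.7] t 0.1
shift [ 509.3 -290.   104.6] roll -2.639
```

```bash
python3 -m crank '[[1,509,-290,0,-1.4],[1,509,-290,0,-1.4],[1,509,-290,0,-1.4],[1,509,-290,0,-1.4],[1,509,-290,0,-1.4],[1,509,-290,0,-1.4],[1,509,-290,0,-1.4],[1,509,-290,0,-1.4],[1,509,-290,0,-1.4],[1,509,-290,0,-1.4],[1,509,-290,0,-1.4],[1,509,-290,0,-1.4]]' 8
python3 - <<'E'
from h import *
shift([.550,-.1098,.40],1.312+1.571)
E
```

```text
time: 1.1
tool_pos: [0.4884, -0.1664, 0.4045]
tool_rot: [-3.141, -0.0, 1.643]
contact_force: [0.9, -1.4, 0.4]
opening: 0.0919
grip_force: 0.0
pos [ 0.4884 -0.1664  0.4045] rot [-3.141 -0.     1.643] F [ 0.9 -1.4  0.4] t 1.1
shift [52.1 65.5  4.5] roll -1.24
```

```bash
python3 -m crank '[[1,52,65.5,60,-1.24],[1,52,65.5,60,-1.24],[1,52,65.5,60,-1.24],[1,52,65.5,60,-1.24],[1,52,65.5,60,-1.24],[1,52,65.5,60,-1.24],[1,52,65.5,60,-1.24],[1,52,65.5,60,-1.24],[1,52,65.5,60,-1.24],[1,52,65.5,60,-1.24],[1,52,65.5,60,-1.24],[1,52,65.5,60,-1.24]]'
python3 - <<'E'
from h import *
shift([.550,-.1098,.25],1.312+1.571)
c=vision.get_calibration("wrist");p,d=vision.read_camera("wrist"); im=p[:,:,::-1].copy()
pt=.1098
k=np.array([.550,-.1098]);u=np.array([np.cos(1.312),np.sin(1.312)])
for a in (0,90,-90):
    t=1.312+np.radians(a)
    q=px("wrist",[[k[0]+.035*np.cos(t),k[1]+.035*np.sin(t),.062]],c)[0]; cv2.circle(im,(int(q[0]),int(q[1])),6,(0,0,255),1)
for P in ([*k,.084],[*(k+.027*np.array([-u[1],u[0]])),.084]):
    q=px("wrist",[P],c)[0]; print(q); cv2.circle(im,(int(q[0]),int(q[1])),3,(0,255,0),1)
cv2.imwrite("pics/w1.png",im)
E
```

```text
time: 2.1
tool_pos: [0.5492, -0.1121, 0.3444]
tool_rot: [-3.142, -0.001, 2.872]
contact_force: [-0.3, 0.5, 0.1]
opening: 0.092
grip_force: 0.0
pos [ 0.5492 -0.1121  0.3444] rot [-3.142e+00 -1.000e-03  2.872e+00] F [-0.3  0.5  0.1] t 2.1
shift [-0.2  2.5 94.4] roll -0.011
[279.60827604 215.0384842 ]
[279.35053941 176.58547217]
```

View pics/w1.png

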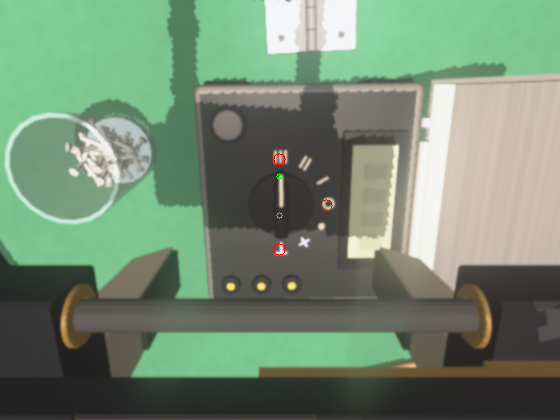

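The wrist view confirms the pose: the ring projects at (327,204) and the nose is at the three strokes (280,176). Going down and gripping lightly.

```bash
python3 -m crank '[[1,-0.2,2.5,35,-0.01],[1,-0.2,2.5,65,-0.01],[1,-0.2,2.5,85,-0.01],[1,-0.2,2.5,94.5,-0.01],[-0.4,-0.2,2.5,94.5,-0.01],[-0.4,-0.2,2.5,94.5,-0.01],[-0.4,-0.2,2.5,94.5,-0.01],[-0.4,-0.2,2.5,94.5,-0.01],[-0.4,-0.2,2.5,94.5,-0.01],[-0.4,-0.2,2.5,94.5,-0.01]]' 8
python3 - <<'E'
from h import *
shift([.550,-.1098,.25],1.312+1.571)
E
```

```text
time: 2.98
tool_pos: [0.5503, -0.1099, 0.2511]
tool_rot: [-3.141, 0.002, 2.886]
contact_force: [-0.9, 0.1, 0.1]
opening: 0.0562
grip_force: 0.0
pos [ 0.5503 -0.1099  0.2511] rot [-3.141e+00  2.000e-03  2.886e+00] F [-0.9  0.1  0.1] t 2.9833
shift [0.3 0.  1.1] roll 0.003
```

```bash
python3 -m crank '[[-1,0,0,1,0],[-1,0,0,1,0],[-1,0,0,1,0],[-1,0,0,1,0],[-1,0,0,1,0],[-1,0,0,1,0],[-1,0,0,1,0],[-1,0,0,1,0],[-1,0,0,1,0],[-1,0,0,1,0],[-1,0,0,1,0],[-1,0,0,1,0]]' 6
```

```text
time: 3.98
tool_pos: [0.5502, -0.1093, 0.2492]
tool_rot: [3.141, 0.0, 2.886]
contact_force: [1.1, 5.0, 0.2]
opening: 0.01
grip_force: 6.0
```

```bash
python3 -m crank '[[-1,0,0.8,0,0],[-1,0,0.8,0,0],[-1,0,0.8,0,0]]' 6
```

```text
time: 4.23
tool_pos: [0.5503, -0.1091, 0.2492]
tool_rot: [-3.141, -0.0, 2.886]
contact_force: [0.6, 2.4, -0.9]
opening: 0.01
grip_force: 6.0
```

```bash
python3 -m crank '[[-1,0,0.6,0,0.1],[-1,0,0.6,0,0.2],[-1,0,0.6,0,0.3],[-1,0,0.6,0,0.4],[-1,0,0.6,0,0.5],[-1,0,0.6,0,0.6],[-1,0,0.6,0,0.7],[-1,0,0.6,0,0.8],[-1,0,0.6,0,0.8]]' 8
python3 - <<'E'
from h import *
shift([.550,-.1092,.249],1.312)
E
```

```text
time: 4.98
tool_pos: [0.5499, -0.1096, 0.2492]
tool_rot: [-3.139, 0.001, 2.081]
contact_force: [-3.2, -3.5, 0.4]
opening: 0.0101
grip_force: 8.0
pos [ 0.5499 -0.1096  0.2492] rot [-3.139e+00  1.000e-03  2.081e+00] F [-3.2 -3.5  0.4] t 4.9833
shift [0.3 0.3 0.2] roll 0.769
```

```bash
python3 -m crank '[[-1,0,-0.8,0,0.1],[-1,0,-0.8,0,0.2],[-1,0,-0.8,0,0.3],[-1,0,-0.8,0,0.4],[-1,0,-0.8,0,0.5],[-1,0,-0.8,0,0.6],[-1,0,-0.8,0,0.7],[-1,0,-0.8,0,0.77],[-1,0,-0.8,0,0.77],[-1,0,-0.8,0,0.77]]' 8
python3 - <<'E'
from h import *
shift([.550,-.1098,.249],1.312)
E
```

```text
time: 5.82
tool_pos: [0.5489, -0.1099, 0.2492]
tool_rot: [-3.139, 0.002, 1.316]
contact_force: [-4.1, -3.7, 2.1]
opening: 0.0099
grip_force: 8.0
pos [ 0.5489 -0.1099  0.2492] rot [-3.139e+00  2.000e-03  1.316e+00] F [-4.1 -3.7  2.1] t 5.8167
shift [0.3 1.  0.2] roll 0.004
```

```bash
python3 -m crank '[[0.2,0,0,0,0],[0.2,0,0,0,0],[0.2,0,0,0,0],[0.2,0,0,0,0],[0.2,0,0,0,0],[0.2,0,0,0,0],[0.2,0,0,-30,0],[0.2,0,0,-60,0],[0.2,0,0,-100,0],[0.2,0,0,-120,0],[0.2,0,0,-120,0]]'
python3 - <<'E'
from h import *
shift([.550,-.1098,.36],1.312)
c=vision.get_calibration("wrist");p,d=vision.read_camera("wrist"); im=p[:,:,::-1].copy()
k=np.array([.550,-.1098]);u=np.array([np.cos(1.312),np.sin(1.312)])
for P in ([*(k+.035*u),.062],[*(k+.027*u),.084]):
    q=px("wrist",[P],c)[0]; print(q); cv2.circle(im,(int(q[0]),int(q[1])),7,(0,0,255),1)
cv2.imwrite("pics/w2.png",im)
E
```

```text
time: 6.73
tool_pos: [0.5506, -0.109, 0.3747]
tool_rot: [3.132, 0.001, 1.316]
contact_force: [0.7, 0.7, 0.2]
opening: 0.0551
grip_force: 0.0
pos [ 0.5506 -0.109   0.3747] rot [3.132e+00 1.000e-03 1.316e+00] F [0.7 0.7 0.2] t 6.7333
shift [-0.9 -0.5 14.7] roll 0.004
[271.92520688 152.22256807]
[271.89463836 167.42046863]
```

View pics/w2.png

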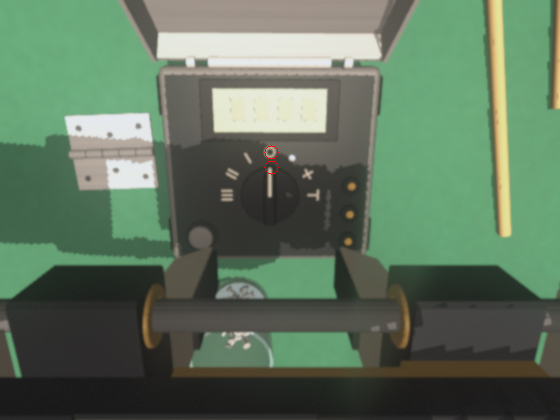

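The pointer stands at the ring (270,153) and the tester has not moved. Now I go up and over behind the cover with closed fingers.

```bash
python3 -m crank '[[-1,0,0,-40,0],[-1,0,0,-65,0],[-1,40,0,-65,0],[-1,80,0,-65,0],[-1,120,0,-65,0],[-1,160,0,-65,0],[-1,200,0,-65,0],[-1,235,0,-65,0],[-1,235,0,-65,0],[-1,235,0,-65,0]]' 20
python3 - <<'E'
from h import *
o=np.array([.5554,-.0905]);u=np.array([np.cos(1.312),np.sin(1.312)])
shift([*(o+.215*u),.363],1.312)
E
```

```text
time: 7.62
tool_pos: [0.609, 0.1205, 0.4319]
tool_rot: [-3.138, 0.001, 1.319]
contact_force: [-0.3, -0.3, 0.3]
opening: 0.0003
grip_force: 0.0
pos [0.609  0.1205 0.4319] rot [-3.138e+00  1.000e-03  1.319e+00] F [-0.3 -0.3  0.3] t 7.6167
shift [-2.6  2.3 68.9] roll 0.007
```

```bash
python3 -m crank '[[-1,0,2,35,0],[-1,0,2,69,0],[-1,0,2,69,0],[-1,-10,2,69,0],[-1,-18,2,69,0],[-1,-26,2,69,0],[-1,-34,2,69,0],[-1,-42,2,69,0],[-1,-50,2,69,0],[-1,-58,2,69,0],[-1,-66,2,69,0]]' 20
python3 - <<'E'
from h import *
o=np.array([.5554,-.0905]);u=np.array([np.cos(1.312),np.sin(1.312)])
shift([*(o+.035*u),.363],1.312)
p,d=vision.read_camera("side"); cv2.imwrite("pics/s2.png",p[:,:,::-1])
E
```

```text
time: 8.53
tool_pos: [0.594, 0.0533, 0.3655]
tool_rot: [3.141, 0.0, 1.316]
contact_force: [1.4, 0.6, 0.9]
opening: 0.0002
grip_force: 0.5
pos [0.594  0.0533 0.3655] rot [3.141 0.    1.316] F [1.4 0.6 0.9] t 8.5333
shift [-113.9   -1.     2.5] roll 0.004
```

View pics/s2.png

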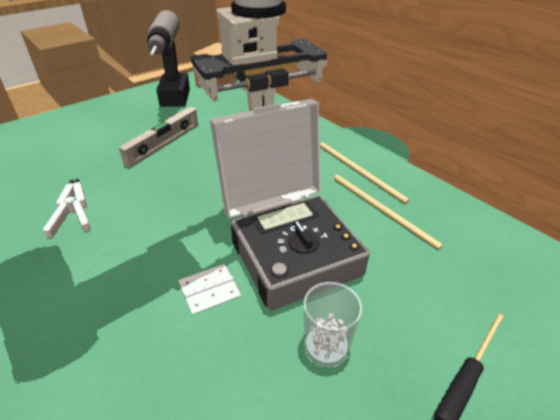

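The cover is coming forward (its free edge now at about (265,108)) and the tester is in place; I keep pushing.

```bash
python3 -m crank '[[-1,-8,0,2,0],[-1,-16,0,2,0],[-1,-24,0,2,0],[-1,-32,0,2,0],[-1,-40,0,2,0],[-1,-48,0,2,0],[-1,-56,0,2,0],[-1,-64,0,2,0],[-1,-72,0,2,0],[-1,-80,0,2,0],[-1,-84,0,2,0]]' 20;  python3 -m crank '[[-1,-8,0,0,0],[-1,-16,0,0,0],[-1,-24,0,0,0],[-1,-32,0,0,0],[-1,-40,0,0,0],[-1,-40,0,0,0],[-1,-40,0,0,0],[-1,-40,0,0,0]]'
python3 - <<'E'
from h import *
p,d=vision.read_camera("side"); cv2.imwrite("pics/s3.png",p[:,:,::-1])
shift([.55,-.11,.363],1.312)
E
```

```text
time: 9.5
tool_pos: [0.5728, -0.0283, 0.3631]
tool_rot: [-3.141, 0.0, 1.315]
contact_force: [-0.9, 0.3, -0.3]
opening: 0.0006
grip_force: 0.0
time: 10.17
tool_pos: [0.5631, -0.0658, 0.3632]
tool_rot: [3.142, -0.0, 1.316]
contact_force: [-0.2, 0.2, -0.6]
opening: 0.0001
grip_force: 0.0
pos [ 0.5631 -0.0656  0.3632] rot [ 3.142 -0.     1.316] F [ 0.6  0.5 -0.4] t 10.2167
shift [-46.3  -1.5   0.2] roll 0.004
```

View pics/s3.png

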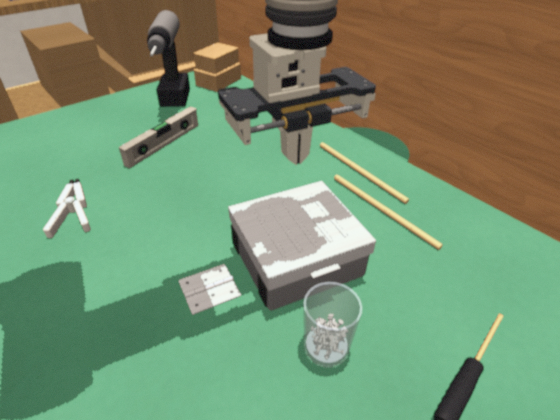

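The cover lies over the face (top around (300,235)) and the tumbler stands at (330,325). I raise the arm and check that the cover is level at 89 mm.

```bash
python3 -m crank '[[-1,0,0,-30,0],[-1,0,0,-60,0],[-1,0,0,-80,0],[-1,0,0,-80,0],[-1,0,0,-80,0],[-1,0,0,-80,0]]'
python3 - <<'E'
from h import *
for n in("side","scene"):
    p,d=vision.read_camera(n); P=cloud(n,d); m=(d>0)&(abs(P[...,2]-.09)<.02)&(np.linalg.norm(P[...,:2]-[.5554,-.0905],axis=-1)<.075)
    Q=P[m]; u=np.array([np.cos(1.312),np.sin(1.312)]); a=(Q[:,:2]-[.5554,-.0905])@u
    print(n,len(Q),"z slope,mid",np.polyfit(a,Q[:,2],1).round(4))
    m=(d>0)&(abs(P[...,2]-.089)<.005)&(np.linalg.norm(P[...,:2]-[.5554,-.0905],axis=-1)<.135);r=cv2.minAreaRect((P[m][:,:2]*1000).astype(np.float32));print(r)
E
```

```text
time: 10.72
tool_pos: [0.5629, -0.0654, 0.4423]
tool_rot: [-3.14, 0.0, 1.316]
contact_force: [-0.5, 0.4, -1.5]
opening: 0.0004
grip_force: 0.0
side 5045 z slope,mid [0.001  0.0895]
((547.7435302734375, -115.71893310546875), (215.88250732421875, 172.75550842285156), 75.51660919189453)
scene 4870 z slope,mid [-0.0008  0.0897]
((548.2490234375, -116.96466064453125), (214.1315460205078, 175.001953125), 75.20954132080078)
```

```bash
python3 -c "
from cell import ticket; print(ticket.hand_in())"
```

```text
the job is handed in; nothing more can be done
None
```

The job is handed in after about 11 s: the knob is at the off ring, the cover is shut flat over the face, the tester has not visibly moved, and the tumbler is still standing; the verdict was not shown.

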